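# Tap a tapered bonding stud into its socket

### The job

Take the green bonding stud from the rack, stand its tapered shank in the bore of the grey socket block and let go of it. Then pick up the tapping tool and tap or press the stud straight down with the tool's white face until it is jammed firmly: about 20 newtons is right, under 15 is too loose and more than 26 cracks the stud. Finally stand the tool back in its black dish, and leave everything else where it is.

Things in the scene. Friction and masses are not known exactly. Their poses are not given: they have to be found in the camera images.
- stud_green: bonding stud, 126 mm tall, about 150 g. Origin: centre of its flat lower tip, z up along it. From the tip: brass tapered shank, 12 mm across at the tip growing evenly to 33 mm at 74 mm; flange 40 mm across, 74 to 78 mm; green grip 28 mm across, 78 to 120 mm; brass cap 20 mm across, flat top at 126 mm. At the start it hangs by its flange in one of the rack's holes, the flange resting on the rack's top
- stud_red: bonding stud, same shape as the green one but with a red grip; stands in the rack; leave it there
- stud_blue: bonding stud, same shape as the green one but with a blue grip; stands in the rack; leave it there
- rack: grey block 70 x 220 x 82 mm, fixed, with a row of three 36 mm through holes 75 mm apart along its y axis. Origin: centre of its underside
- socket: grey steel block 96 x 96 x 82 mm, fixed, with an upright 40 mm round bore in the middle. Origin: centre of its underside, z up. In the bore sits a floating sleeve with four sprung brass jaws, a tapered seat that matches the shank and centres it. Pushed with 2 to 5 N the sleeve slides down 2 to 14 mm until it bottoms; where it starts and bottoms is not measured and differs from start to start
- socket_mouth (a point): centre of the bore at the block's top face, 82 mm above the table. Let go loosely, the stud rests with its flange 9 to 36 mm above this face. Pushed on, it first slides down with the sleeve at 2 to 5 N; once the sleeve has bottomed the taper jams, resistance growing by 4 to 10 N per mm. The flange never reaches the block. Friction keeps the stud jammed
- tapper: soft-faced tapping tool, 108 mm tall, 250 g, standing upright on its face: white nylon head diameter 48 mm from 0 to 34 mm, orange handle diameter 22 mm from 34 to 108 mm. Origin: centre of the flat underside of the head, which is the face to tap with
- dish: round black dish for the tapping tool, fixed, outer diameter 88 mm, inner diameter 80 mm, floor 4 mm and rim 14 mm above the table. Origin: centre of its underside
- meter: yellow hand-held meter 150 x 75 x 42 mm, lying loose; origin at the centre of its underside; bystander
- plug: green terminal plug 75 x 16 x 14 mm, lying loose; origin at the centre of its underside; bystander
- jar: amber glass jar with white lid, diameter 52 mm, 62 mm tall, standing loose; origin at the centre of its underside; bystander
- driver: red-handled screwdriver about 200 mm long, lying loose, origin at the centre of its underside; bystander
Not all that is in view belongs to the job. What is shaped like the stud_green but pink is not meant.

How it is judged (in metres and radians):
On the way, in this order (a step that is already met when the one before it is completed fails the run):
1. the green stud stands upright in the socket's bore, let go of, the tapping tool not on it (horizontal distance between stud_green and socket_mouth below 0.006 m and angle between stud_green's own z axis and vertical below 0.1 rad and height (world z) of stud_green below 0.047 m and contact force between each of the arm, the fingers, tapper and stud_green below 0.1 N), for 0.2 s.
2. the stud is tapped with the hand-held tool with at least 15 N (horizontal distance between stud_green and socket_mouth below 0.006 m and angle between stud_green's own z axis and vertical below 0.1 rad and height (world z) of stud_green below 0.047 m and contact force between tapper and stud_green above 15 N and contact force between the fingers and tapper above 1 N).
At the end, for the whole second after the job is handed in: The green stud is upright (0.1 rad), centred in the bore (6 mm), tip below 47 mm, at rest, jammed: the seat squeezes it with more than 8 N in all, nothing pressing on it. The tapping tool stands upright (0.1 rad) on the floor of its dish, within 20 mm of its centre, at rest (horizontal distance between stud_green and socket_mouth below 0.006 m and angle between each of stud_green, tapper's own z axis and vertical below 0.1 rad and height (world z) of stud_green below 0.047 m and contact force between stud_green and anything else above 8 N and contact force between tapper and stud_green below 0.1 N and linear speed of stud_green below 0.01 m/s and horizontal distance between tapper and dish below 0.02 m and height (world z) of tapper below 0.008 m and linear speed of tapper below 0.02 m/s); the robot touches nothing.
It fails at once if the tool hits or presses the stud with more than 26 N (contact force between tapper and stud_green above 26 N).
It fails at once if a bystander is moved (studs in the rack by more than 20 mm, other loose things by more than 30 mm) (distance of any of stud_red, stud_blue from where it was at the start of the episode above 0.02 m or distance of any of meter, plug, jar, driver from where it was at the start of the episode above 0.03 m).
It also fails if it takes over 67 s, if anything falls off the work surface, if the arm or the gripper's body presses on something with over 40 N, if the wrist force passes 120 N, or if a joint passes its speed limit or range.

### The arm

A 6-joint arm with a two-finger parallel gripper is mounted at the origin on the work surface. World frame = base frame: x ahead of the robot, y to its left, z up, the work surface at z = 0. Lengths are in m, angles in degrees, forces in N, time in s.
With the tool pointing down it reaches from about 0.4 to 0.825 m from the base axis. Payload 7 kg.
Tool frame: the origin (TCP) lies on the front face of the gripper's body, between the roots of the fingers; the fingertips stand 66 mm ahead of it and the grasp point (between the pads) lies 47 mm ahead of it; z points along the fingers, y is the line along which they close (so a half turn about z gives the same grasp; the last joint's range is limited). The gripper opens to 88 mm and grips with 3 to 60 N. Pads are 19 mm wide; open, the fingers measure 130 mm over their backs; the gripper's body (78 mm by 193 mm) begins 47 mm behind the grasp point.
Start: joints at [84.231, 20.546, 0.682, 0, -70.136, -16.507], TCP at [0.256, 0.625, 0.292] pointing down, gripper open.
Joint ranges: [-176.03, 176.03], [-82.01, 121.73], [-58.28, 71.71], [-173.87, 95.51], [-174.79, -0.11], [-173.66, 173.66]. Speed limits (degrees/s): [136.94, 136.94, 172.46, 180, 180, 180].

### API

Orientations are given as [roll, pitch, yaw] about the fixed x, y, z axes, in that order (R = Rz(yaw) Ry(pitch) Rx(roll)).
In Python, from plant import ctrl gives the robot as it stands.
- The arm moves only by the tool send_rows, never from a script. Its argument "deltas" is a list of rows, each a list of 2 entries, a list of its own where there are three numbers: the shift along the tool's x, y, z each as a share of 800 mm, from -1 to 1, then the turn about the tool's z as a share of 90 degrees, from -1 to 1. A call has exactly 5 rows; each row is the pose to reach, as a shift and turn from the pose commanded when the call began, along the tool's axes at that moment; what a row does not reach only later rows make up. A row lasts 1/12 s, in which the tool goes at most 41.7 mm and 7.16 degrees, less where a joint would pass 70% of its speed; a pose out of reach is approached as far as the arm can. A call with a number of a shift or a turn outside -1 to 1 is refused whole. A call with a gripper value outside its range is refused whole. "gripper" is the opening, from 0 (shut) to 1 (fully open), set as the call begins (left out, the last holds). The fingers move at their own pace and stop on an object; the grip force is fixed at half the most. Time passes only in rows, so rows that repeat a pose let the fingers close, or fill a call up. It gives the time, the measured TCP pose, the force, the opening and the grip force at its end, in the units of the state.
- ctrl.get_obs(): the state, without advancing time (a new reading comes with each control period).
- ctrl.snapshot(name): name is "scene" or "top"; returns a dict with "color" (384x512x3 uint8, red, green, blue), "vertical_fov" (degrees; the focal length in pixels is half the picture's height over the tangent of half this angle, whatever the lens; pixels are square), "cx", "cy" (the principal point, pixels), "rvec" (rotation vector, rad) and "tvec" (3), from world to camera coordinates, as OpenCV has them. Camera axes: x right, y down, z forward; pixel columns grow to the right and rows downward; lengths in m; the calibration is good to about 2 mm. A picture is of the moment at which its call begins. There is no depth.
- ctrl.close_job(): hands the job in; it is judged then, once.
Trained networks look in a picture, given as the dict that the camera call returned (one of the last four; its "shot" number tells which), for a name from the list of things; names that differ only in an ending like _2 or _b are one class to them, and where a whole thing is asked for, a point or a joint stands for the part that bears it (a point fixed in the world has none). Each returns a list of dicts, best first, with "conf" (0 to 1); they miss things now and then, are a little off and sometimes report something else, mostly with a low value. They report only what shows in the picture. A call takes as long as a camera call. They do not tell look-alikes from the thing itself.
- ctrl.boxes_of(picture, thing): "xy" ([column, row] as shares, 0 to 1, of the picture: columns of its width, rows of its height, amid what is visible of it).
- ctrl.cut_out(picture, thing): "pixels" (384x512 bool, what is visible of it) and "xy" ([column, row] as shares, 0 to 1, of the picture: columns of its width, rows of its height, amid what is visible of it).
The state is a dict: "clock": time; "joint_pos": joint angles; "qvel": joint speeds; "tau": joint torques, N m; "tool_pos": TCP position; "orientation": TCP orientation; "force": force on the tool from outside, world axes, zero at the start; "moment": the same for the moment, N m; "opening": finger opening in m; "gripper_force": force on a finger pad.
Only numpy, scipy, OpenCV 4.12 (cv2) and the standard library are available. Lean on these libraries where they do the work, as an engineer would, in place of code of your own. Each camera call takes 0.05 s, during which the arm holds its last target. There are 200 camera calls.

## Working session

There is one attempt and no reset: what is moved stays moved. The work goes in short steps, Python scripts to look and compute and a tool call to move; the robot and the scene stay as the last step left them, time stands still between calls to the robot, and variables do not carry over. Pictures are saved under pics/ and viewed, at most 10 in all, crops included, and the job is handed in when it is done.

Besides the shell and the picture viewer there is one more tool, called after ">>>" as a command line: name --argument value ..., lists and objects as JSON in quotes. send_rows: Moves the arm, as the interface text tells. Shift numbers are shares of 800 mm and turn numbers shares of 90 degrees, none past 1 either way. Its arguments: {"type":"object","properties":{"deltas":{"type":"array","items":{"type":"array"}},"gripper":{"type":"number"}},"required":["deltas"]}

```bash
ls; mkdir -p pics; cat > h.py <<'E'
import numpy as np, cv2
from plant import ctrl
def cam(p):
    f=p["color"].shape[0]/2/np.tan(np.radians(p["vertical_fov"])/2)
    K=np.array([[f,0,p["cx"]],[0,f,p["cy"]],[0,0,1]]);R=cv2.Rodrigues(np.array(p["rvec"],float))[0]
    return K,R,np.array(p["tvec"],float).ravel()
def pix2w(p,uv,z):
    K,R,t=cam(p);d=R.T@np.linalg.inv(K)@np.array([uv[0],uv[1],1.]);c=-R.T@t
    return c+d*(z-c[2])/d[2]
def w2pix(p,X):
    K,R,t=cam(p);q=K@(R@np.array(X,float)+t);return q[:2]/q[2]
def save(p,n): cv2.imwrite("pics/"+n,p["color"][:,:,::-1])
E
python3 - <<'E'
from h import *
np.set_printoptions(precision=3,suppress=True)
o=ctrl.get_obs();print(o)
for n in("scene","top"):
    p=ctrl.snapshot(n);save(p,n+"0.png");K,R,t=cam(p);print(n,[k for k in p if k!="color"],K[0,0],p["cx"],p["cy"],-R.T@t,R)
    for th,z in [("stud_green",.1),("rack",.082),("socket",.082),("tapper",.1),("dish",.01),("meter",.04),("plug",.01),("jar",.062),("driver",.02)]:
        for r in ctrl.boxes_of(p,th)[:4]:
            uv=np.array(r["xy"])*[512,384];print(th,round(r["conf"],2),uv,pix2w(p,uv,z))
E
```

```text
pics
{'clock': 0.0, 'joint_pos': array([ 84.23 ,  20.593,   0.631,  -0.022, -70.135, -16.509]), 'qvel': array([-0.007, -0.048,  0.002, -0.037,  0.053,  0.024]), 'tau': array([ -0.002, -58.272,  29.307,   6.998,   0.007,  -0.   ]), 'tool_pos': array([0.256, 0.624, 0.291]), 'orientation': array([179.902,  -0.008, -22.286]), 'force': array([ 0.28 ,  0.564, -0.186]), 'moment': array([ 0.061,  0.007, -0.011]), 'gripper_force': 0.0, 'opening': 0.08772692998349312}
scene ['vertical_fov', 'cx', 'cy', 'rvec', 'tvec', 'shot'] 448.3316738228316 255.8219176686152 193.95989622039633 [1.156 0.502 0.976] [[-0.611  0.791 -0.015]
 [ 0.61   0.459 -0.645]
 [-0.504 -0.403 -0.764]]
stud_green 0.63 [410.778 232.282] [0.451 0.406 0.1  ]
stud_green 0.61 [372.685 216.806] [0.464 0.312 0.1  ]
stud_green 0.6 [400.179 207.398] [0.397 0.352 0.1  ]
rack 0.66 [341.709 218.496] [0.501 0.249 0.082]
socket 0.68 [242.278 199.411] [0.602 0.013 0.082]
tapper 0.69 [128.307 166.502] [ 0.709 -0.297  0.1  ]
tapper 0.63 [189.798 149.99 ] [ 0.562 -0.207  0.1  ]
dish 0.58 [192.922 162.01 ] [ 0.533 -0.237  0.01 ]
meter 0.81 [32
[... 354 characters left out ...]
86 0.029 1.578] [[ 0.029 -1.     0.01 ]
 [-0.999 -0.029 -0.037]
 [ 0.037 -0.009 -0.999]]
stud_green 0.58 [131.277 225.485] [0.425 0.401 0.1  ]
stud_green 0.51 [152.013 240.192] [0.381 0.334 0.1  ]
rack 0.69 [192.307 206.707] [0.489 0.214 0.082]
socket 0.57 [259.584 179.213] [0.583 0.003 0.082]
tapper 0.74 [165.222 210.394] [0.475 0.296 0.1  ]
tapper 0.73 [336.896 202.483] [ 0.516 -0.242  0.1  ]
tapper 0.34 [369.101 154.906] [ 0.669 -0.341  0.1  ]
dish 0.63 [333.978 199.91 ] [ 0.526 -0.249  0.01 ]
meter 0.74 [161.69  144.691] [0.69  0.327 0.04 ]
plug 0.56 [324.301 147.302] [ 0.701 -0.212  0.01 ]
jar 0.6 [369.101 155.29 ] [ 0.673 -0.35   0.062]
driver 0.66 [239.206 115.2  ] [0.799 0.076 0.02 ]
```

```bash
python3 - <<'E'
import cv2
a=cv2.imread("pics/scene0.png");b=cv2.imread("pics/top0.png")
cv2.imwrite("pics/s1.png",cv2.resize(a[100:370,80:470],None,fx=2,fy=2,interpolation=2))
cv2.imwrite("pics/t1.png",cv2.resize(b[90:280,110:400],None,fx=2.7,fy=2.7,interpolation=2))
E
```

```text
(no output)
```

View pics/s1.png

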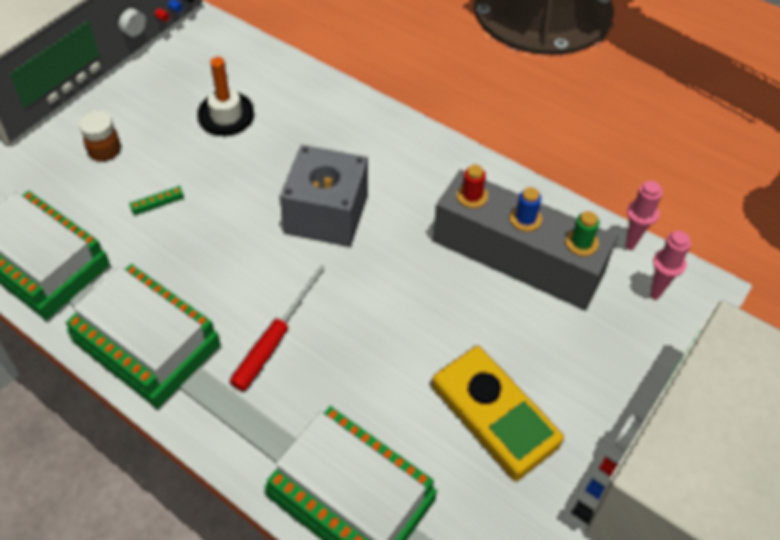

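View pics/t1.png

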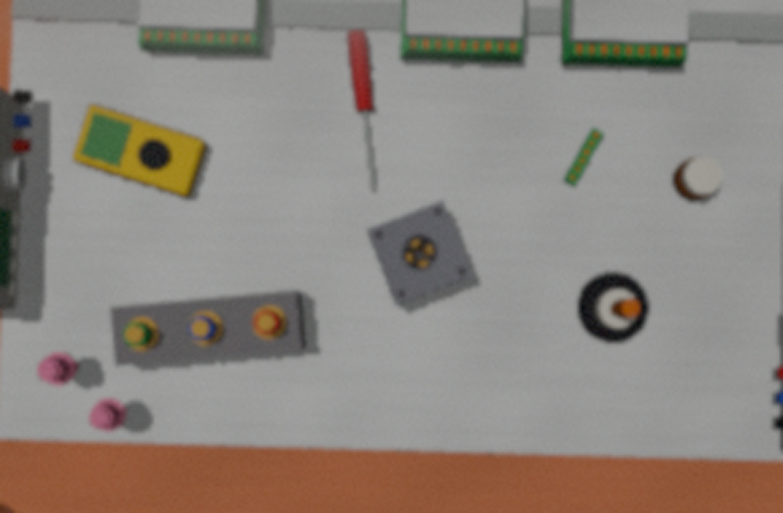

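The green stud is at crop top (139,332), at the +y end of the rack. The socket bore is at (419,251) and the tapper stands in the dish at (615,307). The pink things are decoys. I'll zoom in for pixel measurements.

```bash
python3 - <<'E'
from h import *
np.set_printoptions(precision=4,suppress=True)
P={n:ctrl.snapshot(n) for n in("scene","top")}
t0={"stud":{"top":(161,213),"scene":(374,209)},"sock":{"top":(265,183),"scene":(242,190)},"tap":{"top":(339,203),"scene":(190,150)}}
rows=[]
for n in P:
    im=P[n]["color"].copy()
    r=[]
    for k in t0:
        u,v=t0[k][n];c=im[v-25:v+25,u-25:u+25];r.append(cv2.resize(c[:,:,::-1],(260,260),interpolation=cv2.INTER_NEAREST))
    rows.append(np.hstack(r))
cv2.imwrite("pics/z.png",np.vstack(rows))
for n,p in P.items():
    hsv=cv2.cvtColor(p["color"],cv2.COLOR_RGB2HSV)
    for k,lo,hi in(("stud",(50,100,40),(80,255,255)),("tap",(5,170,80),(18,255,255))):
        u,v=t0[k][n];m=cv2.inRange(hsv,lo,hi);mm=np.zeros_like(m);mm[v-28:v+28,u-25:u+25]=m[v-28:v+28,u-25:u+25]
        ys,xs=np.nonzero(mm);print(n,k,len(xs),xs.mean() if len(xs) else 0,ys.mean() if len(xs) else 0,np.percentile(xs,[2,98]) ,np.percentile(ys,[2,98]))
    for r in ctrl.cut_out(p,"socket")[:1]+ctrl.cut_out(p,"dish")[:1]:
        ys,xs=np.nonzero(r["pixels"]);print(n,r["conf"],cv2.minAreaRect(np.c_[xs,ys].astype(np.float32)))
E
```

```text
scene stud 110 371.57272727272726 216.92727272727274 [367.   377.82] [210.18 223.  ]
scene tap 108 189.59259259259258 138.69444444444446 [186. 193.] [129.   148.86]
scene 0.56 ((240.9615478515625, 196.6923065185547), (43.7338981628418, 46.479522705078125), 11.309932708740234)
scene 0.62 ((192.43643188476562, 157.9095458984375), (19.037023544311523, 28.58026123046875), 81.46923065185547)
top stud 8 163.75 213.625 [163.   164.86] [211.14 215.86]
top tap 40 342.825 203.85 [339. 346.] [201. 206.]
top 0.88 ((265.2241516113281, 182.8103485107422), (30.639728546142578, 31.382511138916016), 68.19859313964844)
top 0.75 ((336.5, 203.0), (24.0, 25.0), 90.0)
```

View pics/z.png

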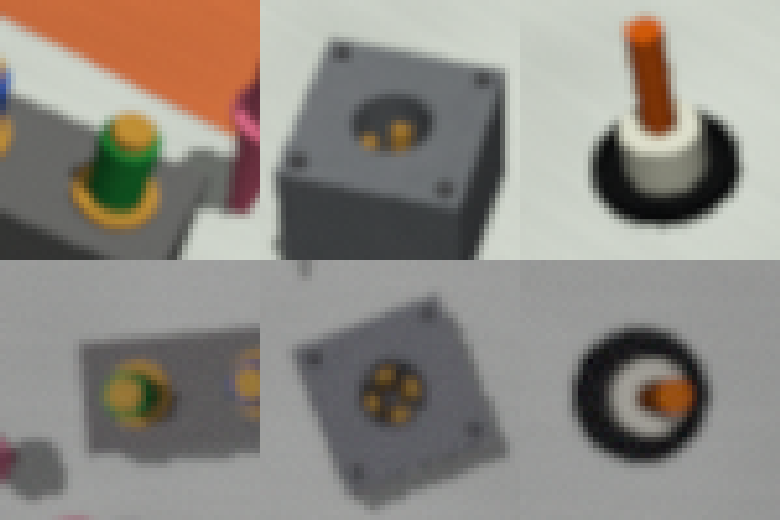

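```bash
python3 - <<'E'
from h import *
np.set_printoptions(precision=4,suppress=True)
P={n:ctrl.snapshot(n) for n in("scene","top")}
for n,nm,uv,z in [("scene","cap",(374.1,207.9),.134),("top","cap",(159.7,212.9),.134),("top","flange",(162.6,213.3),.086),
 ("scene","sock",(241.4,187.2),.082),("top","sock",(264.8,182.7),.082),("scene","handle",(188.3,130.3),.112),("top","handle",(343.9,203.7),.112),("top","dish",(336.2,202.9),.014),
 ("scene","dish",(165+146/5.2-.5,125+168/5.2-.5),.014),("scene","headtop",(165+141/5.2-.5,125+123/5.2-.5),.038),
 ("top","rackL",(136+80/5.2-.5,188+84/5.2-.5),.082),("top","rackL2",(136+91/5.2-.5,188+193/5.2-.5),.082)]:
    print(n,nm,pix2w(P[n],uv,z))
for y in [0]: print(ctrl.get_obs()["tool_pos"])
E
```

```text
scene cap [0.4652 0.3092 0.134 ]
top cap [0.4673 0.3069 0.134 ]
top flange [0.4656 0.307  0.086 ]
scene sock [ 0.5705 -0.015   0.082 ]
top sock [ 0.5725 -0.0139  0.082 ]
scene handle [ 0.5129 -0.2561  0.112 ]
top handle [ 0.5124 -0.2621  0.112 ]
top dish [ 0.516  -0.2558  0.014 ]
scene dish [ 0.5197 -0.2493  0.014 ]
scene headtop [ 0.5104 -0.258   0.038 ]
top rackL [0.4951 0.3459 0.082 ]
top rackL2 [0.4289 0.3368 0.082 ]
[0.2559 0.6246 0.2922]
```

>>> send_rows --deltas '[[[0.04,0.027,0],0.07],[[0.08,0.054,0],0.14],[[0.12,0.08,0],0.21],[[0.16,0.107,0],0.28],[[0.197,0.134,0],0.348]]' --gripper 1

```text
clock: 1.82
tool_pos: [0.3619, 0.464, 0.2923]
orientation: [-180.0, 0.0, -53.9]
force: [1.1, -0.4, 0.7]
opening: 0.0873
gripper_force: 0.0
```

>>> send_rows --deltas '[[[0.048,0.002,0],0.07],[[0.096,0.004,0],0.14],[[0.144,0.006,0],0.21],[[0.192,0.009,0],0.28],[[0.237,0.012,0],0.348]]'

```text
clock: 2.23
tool_pos: [0.4666, 0.3055, 0.2925]
orientation: [-180.0, 0.0, -85.2]
force: [0.8, 1.0, 0.4]
opening: 0.0876
gripper_force: 0.0
```

>>> send_rows --deltas '[[[0,0,0],0],[[0,0,0],0],[[0,0,0],0],[[0,0,0],0],[[0,0,0],0]]'

```text
clock: 2.65
tool_pos: [0.4654, 0.3083, 0.2921]
orientation: [180.0, 0.0, -84.8]
force: [0.3, 0.3, 0.3]
opening: 0.0876
gripper_force: 0.0
```

>>> send_rows --deltas '[[[0,0,0.03],0],[[0,0,0.07],0],[[0,0,0.11],0],[[0,0,0.15],0],[[0,0,0.166],0]]'

```text
clock: 3.07
tool_pos: [0.4638, 0.3068, 0.1552]
orientation: [179.8, -0.2, -84.8]
force: [-0.4, 0.1, 0.4]
opening: 0.0877
gripper_force: 0.0
```

>>> send_rows --deltas '[[[0,0,0],0],[[0,0,0],0],[[0,0,0],0],[[0,0,0],0],[[0,0,0],0]]' --gripper 0.2

```text
clock: 3.48
tool_pos: [0.4663, 0.3081, 0.1608]
orientation: [-179.9, 0.1, -84.9]
force: [0.0, 0.0, 0.6]
opening: 0.0601
gripper_force: 0.0
```

>>> send_rows --deltas '[[[0,0,0],0],[[0,0,0],0],[[0,0,0],0],[[0,0,0],0],[[0,0,0],0]]'

```text
clock: 3.9
tool_pos: [0.4659, 0.3073, 0.1594]
orientation: [180.0, 0.0, -84.9]
force: [-2.4, 0.2, 3.2]
opening: 0.0275
gripper_force: 30.0
```

>>> send_rows --deltas '[[[0,0,-0.03],0],[[0,0,-0.07],0],[[0,0,-0.115],0],[[0,0,-0.16],0],[[0,0,-0.19],0]]'

```text
clock: 4.32
tool_pos: [0.4663, 0.3075, 0.3148]
orientation: [-179.9, 0.1, -84.9]
force: [0.7, 0.7, -0.7]
opening: 0.0275
gripper_force: 30.0
```

```bash
python3 - <<'E'
from h import *
o=ctrl.get_obs();print(o["tool_pos"],o["orientation"],o["force"],o["opening"])
p=ctrl.snapshot("scene");save(p,"lift.png")
T=np.array(o["tool_pos"]);y=np.radians(o["orientation"][2])
u,v=w2pix(p,T-[0,0,.1]).astype(int)
c=p["color"][max(v-75,0):v+75,max(0,u-75):u+75,::-1]
cv2.imwrite("pics/lc.png",cv2.resize(c,None,fx=3.6,fy=3.6));print(u,v)
d=np.array([.5715,-.0145])-[.4662,.3078];print(d@[np.cos(y),np.sin(y)]/.8,d@[np.sin(y),-np.cos(y)]/.8)
E
```

```text
[0.46627097 0.30748822 0.31475073] [-1.79869927e+02  8.73304058e-02 -8.49005084e+01] [ 0.71192996  0.71215662 -0.69174098] 0.02748438216348273
379 185
0.41297991042559545 -0.09529428017917542
```

View pics/lc.png

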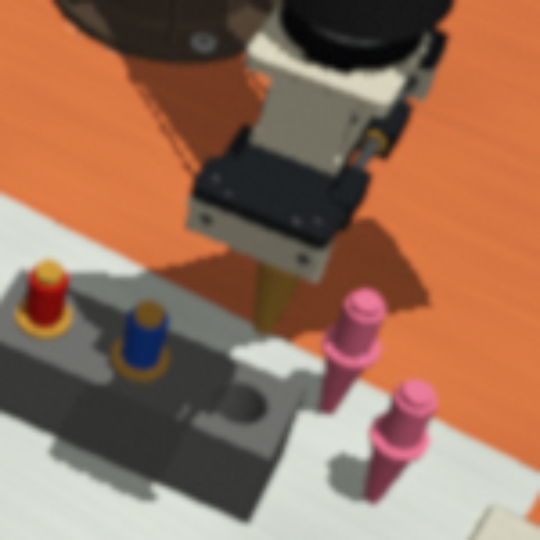

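>>> send_rows --deltas '[[[0.03,-0.007,0],0],[[0.07,-0.016,0],0],[[0.115,-0.026,0],0],[[0.16,-0.037,0],0],[[0.205,-0.047,0],0]]'

```text
clock: 4.78
tool_pos: [0.5177, 0.1458, 0.3108]
orientation: [180.0, -0.0, -84.9]
force: [0.5, 0.1, -1.7]
opening: 0.0272
gripper_force: 30.0
```

>>> send_rows --deltas '[[[0.045,-0.01,0],0],[[0.09,-0.021,0],0],[[0.135,-0.031,0],0],[[0.18,-0.042,0],0],[[0.208,-0.048,0],0]]'

```text
clock: 5.2
tool_pos: [0.5711, -0.0179, 0.3105]
orientation: [179.9, -0.0, -85.0]
force: [0.2, 1.0, -2.4]
opening: 0.0277
gripper_force: 30.0
```

>>> send_rows --deltas '[[[0,0,0],0],[[0,0,0.02],0],[[0,0,0.04],0],[[0,0,0.06],0],[[0,0,0.06],0]]'

```text
clock: 5.62
tool_pos: [0.5688, -0.015, 0.2594]
orientation: [179.6, 0.0, -85.0]
force: [-0.6, -0.2, -3.3]
opening: 0.0279
gripper_force: 30.0
```

```bash
python3 - <<'E'
from h import *
np.set_printoptions(precision=4,suppress=True)
a=[]
for i in range(4):
    p=ctrl.snapshot("scene");a.append(ctrl.get_obs()["tool_pos"])
print(np.mean(a,0),ctrl.get_obs()["force"],ctrl.get_obs()["orientation"])
save(p,"ov.png");u,v=w2pix(p,[.5715,-.0145,.1]).astype(int);print(u,v,w2pix(p,np.mean(a,0)-[0,0,.151]))
c=p["color"][v-50:v+40,u-50:u+50,::-1]
cv2.imwrite("pics/oc.png",cv2.resize(c,None,fx=6,fy=6))
E
```

```text
[ 0.5707 -0.0149  0.2631] [-0.0456  0.1467 -1.9715] [-179.9319   -0.0064  -84.8885]
241 183 [240.9327 179.6428]
```

View pics/oc.png

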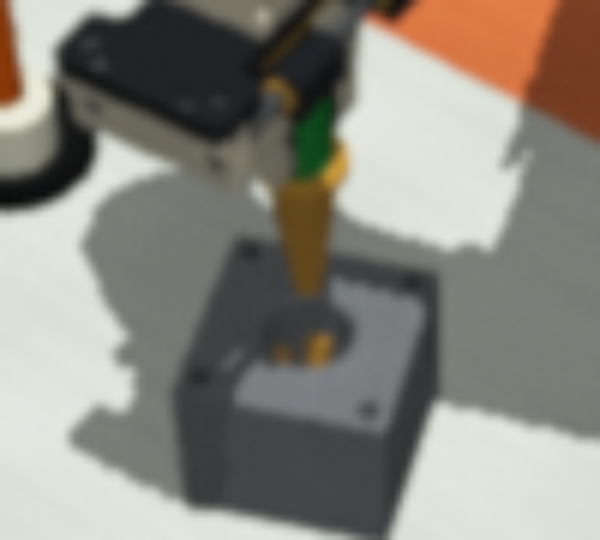

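>>> send_rows --deltas '[[[0,0,0.02],0],[[0,0,0.04],0],[[0,0,0.06],0],[[0,0,0.07],0],[[0,0,0.07],0]]'

```text
clock: 6.23
tool_pos: [0.5703, -0.015, 0.2064]
orientation: [179.9, -0.0, -84.9]
force: [0.2, 0.2, -2.3]
opening: 0.0277
gripper_force: 30.0
```

>>> send_rows --deltas '[[[0,0,0.003],0],[[0,0,0.006],0],[[0,0,0.009],0],[[0,0,0.01],0],[[0,0,0.01],0]]'

```text
clock: 6.65
tool_pos: [0.5709, -0.015, 0.1996]
orientation: [-180.0, 0.0, -84.9]
force: [0.2, 0.0, -1.5]
opening: 0.0271
gripper_force: 30.0
```

>>> send_rows --deltas '[[[0,0,0.002],0],[[0,0,0.004],0],[[0,0,0.005],0],[[0,0,0.005],0],[[0,0,0.005],0]]'

```text
clock: 7.07
tool_pos: [0.5708, -0.015, 0.1953]
orientation: [180.0, -0.0, -84.9]
force: [-0.3, -0.4, -1.7]
opening: 0.0273
gripper_force: 30.0
```

>>> send_rows --deltas '[[[0,0,0.002],0],[[0,0,0.004],0],[[0,0,0.005],0],[[0,0,0.005],0],[[0,0,0.005],0]]'

```text
clock: 7.48
tool_pos: [0.5708, -0.015, 0.1913]
orientation: [180.0, -0.0, -84.9]
force: [0.5, -0.0, -1.4]
opening: 0.0273
gripper_force: 30.0
```

>>> send_rows --deltas '[[[0,0,0.002],0],[[0,0,0.004],0],[[0,0,0.005],0],[[0,0,0.005],0],[[0,0,0.005],0]]'

```text
clock: 7.9
tool_pos: [0.5708, -0.015, 0.1873]
orientation: [180.0, -0.0, -84.9]
force: [0.6, -0.4, -1.4]
opening: 0.0276
gripper_force: 30.0
```

>>> send_rows --deltas '[[[0,0,0.002],0],[[0,0,0.004],0],[[0,0,0.005],0],[[0,0,0.005],0],[[0,0,0.005],0]]'

```text
clock: 8.32
tool_pos: [0.5709, -0.0151, 0.1833]
orientation: [-180.0, -0.0, -84.9]
force: [0.3, -2.0, -2.2]
opening: 0.0273
gripper_force: 30.0
```

>>> send_rows --deltas '[[[0,0,0.002],0],[[0,0,0.004],0],[[0,0,0.005],0],[[0,0,0.005],0],[[0,0,0.005],0]]'

```text
clock: 8.73
tool_pos: [0.5711, -0.0151, 0.1794]
orientation: [-180.0, -0.0, -84.9]
force: [1.9, -2.1, -1.3]
opening: 0.0277
gripper_force: 30.0
```

>>> send_rows --deltas '[[[0.002,-0.001,0],0],[[0.002,-0.001,0.002],0],[[0.002,-0.001,0.003],0],[[0.002,-0.001,0.004],0],[[0.002,-0.001,0.004],0]]'

```text
clock: 9.15
tool_pos: [0.5716, -0.0164, 0.176]
orientation: [180.0, 0.0, -84.9]
force: [-1.0, 0.9, -0.4]
opening: 0.0272
gripper_force: 30.0
```

>>> send_rows --deltas '[[[0,0,0.001],0],[[0,0,0.002],0],[[0,0,0.003],0],[[0,0,0.004],0],[[0,0,0.004],0]]'

```text
clock: 9.57
tool_pos: [0.5716, -0.0165, 0.1727]
orientation: [180.0, 0.0, -84.9]
force: [-1.7, 0.9, 1.0]
opening: 0.0272
gripper_force: 30.0
```

>>> send_rows --deltas '[[[0,0,0],0],[[0,0,0],0],[[0,0,0],0],[[0,0,0],0],[[0,0,0],0]]' --gripper 1

```text
clock: 9.98
tool_pos: [0.5719, -0.0166, 0.1729]
orientation: [-180.0, -0.0, -84.9]
force: [-0.8, -0.3, 0.7]
opening: 0.0551
gripper_force: 0.0
```

>>> send_rows --deltas '[[[0,0,0],0],[[0,0,0],0],[[0,0,-0.03],0],[[0,0,-0.06],0],[[0,0,-0.09],0]]'

```text
clock: 10.4
tool_pos: [0.5715, -0.0166, 0.2455]
orientation: [179.9, -0.0, -84.9]
force: [0.5, 0.1, 0.1]
opening: 0.0862
gripper_force: 0.0
```

>>> send_rows --deltas '[[[0,0,-0.03],0],[[0,0,-0.07],0],[[0,0,-0.1],0],[[0,0,-0.12],0],[[0,0,-0.12],0]]'

```text
clock: 10.82
tool_pos: [0.5731, -0.0166, 0.3454]
orientation: [-179.6, 0.0, -84.9]
force: [0.9, 0.2, 0.4]
opening: 0.088
gripper_force: 0.0
```

```bash
python3 - <<'E'
from h import *
np.set_printoptions(precision=4,suppress=True)
a=[]
for i in range(3):
    p=ctrl.snapshot("scene");a.append(ctrl.get_obs()["tool_pos"])
print(np.mean(a,0),ctrl.get_obs()["force"],ctrl.get_obs()["orientation"])
u,v=w2pix(p,[.5715,-.0155,.12]).astype(int);print(u,v)
for b in (.018,.022,.026): print(b,w2pix(p,[.571,-.0155,b+.126]),w2pix(p,[.571,-.0155,b+.078]))
c=p["color"][v-40:v+40,u-40:u+40,::-1]
t=p["color"][110:190,150:230,::-1]
cv2.imwrite("pics/rel.png",np.hstack([cv2.resize(c,(400,400)),cv2.resize(t,(400,400))]))
y=np.radians(-84.9)
for q in ((.513,-.2585),): 
    d=np.array(q)-np.mean(a,0)[:2];print(d,d@[np.cos(y),np.sin(y)]/.8,d@[np.sin(y),-np.cos(y)]/.8)
E
```

```text
[ 0.5719 -0.0165  0.3417] [ 0.252   0.4011 -0.7435] [179.9738   0.0204 -84.9246]
240 177
0.018 [240.159 171.209] [240.9141 183.7339]
0.022 [240.0939 170.1287] [240.8529 182.7201]
0.026 [240.0284 169.0427] [240.7915 181.701 ]
[-0.0589 -0.242 ] 0.2948167434590611 0.10022416436039719
```

View pics/rel.png

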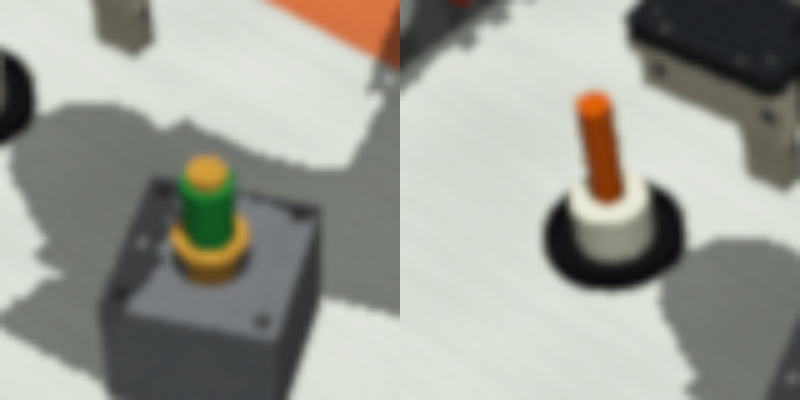

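>>> send_rows --deltas '[[[0.03,0.01,0],0],[[0.07,0.024,0],0],[[0.11,0.037,0],0],[[0.15,0.051,0],0],[[0.19,0.065,0],0]]'

```text
clock: 11.38
tool_pos: [0.5325, -0.1737, 0.3396]
orientation: [179.9, 0.0, -84.9]
force: [1.5, -0.0, -0.2]
opening: 0.0881
gripper_force: 0.0
```

>>> send_rows --deltas '[[[0.04,0.013,0],0],[[0.08,0.027,0],0],[[0.105,0.035,0],0],[[0.105,0.035,0.03],0],[[0.105,0.035,0.06],0]]'

```text
clock: 11.8
tool_pos: [0.5126, -0.2602, 0.2921]
orientation: [-180.0, -0.0, -85.1]
force: [-0.0, 0.3, -1.1]
opening: 0.088
gripper_force: 0.0
```

>>> send_rows --deltas '[[[0,0,0.03],0],[[0,0,0.05],0],[[0,0,0.05],0],[[0,0,0.05],0],[[0,0,0.05],0]]'

```text
clock: 12.22
tool_pos: [0.5134, -0.2588, 0.2535]
orientation: [-180.0, -0.0, -84.9]
force: [0.4, -0.8, 0.2]
opening: 0.0874
gripper_force: 0.0
```

```bash
python3 - <<'E'
from h import *
np.set_printoptions(precision=4,suppress=True)
a=[]
for n in("top","scene"):
    p=ctrl.snapshot(n);a.append(ctrl.get_obs()["tool_pos"])
print(np.mean(a,0))
c=p["color"][110:190,150:230,::-1]
cv2.imwrite("pics/tap.png",cv2.resize(c,(560,560)))
E
```

```text
[ 0.5136 -0.2588  0.2541]
```

View pics/tap.png

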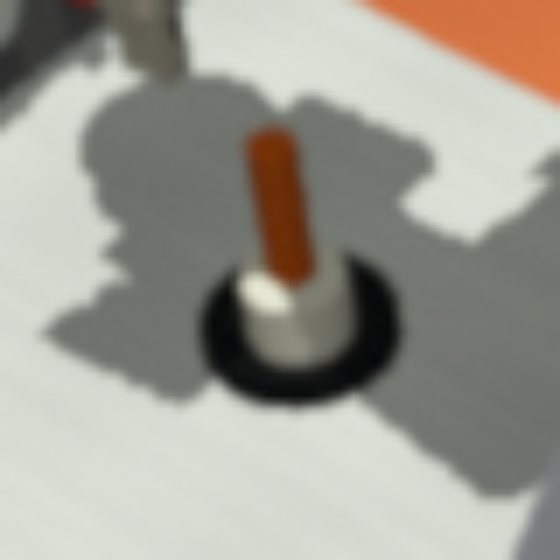

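The tool stands untouched in the dish, with its handle top at about (270,138) in the crop. The position matches, so I'll descend and grip.

>>> send_rows --deltas '[[[0,0,0.03],0],[[0,0,0.07],0],[[0,0,0.11],0],[[0,0,0.14],0],[[0,0,0.155],0]]'

```text
clock: 12.73
tool_pos: [0.5121, -0.2583, 0.1269]
orientation: [179.9, 0.1, -84.9]
force: [0.5, 0.4, -0.4]
opening: 0.0872
gripper_force: 0.0
```

>>> send_rows --deltas '[[[0,0,0],0],[[0,0,0],0],[[0,0,0],0],[[0,0,0],0],[[0,0,0],0]]' --gripper 0.1

```text
clock: 13.15
tool_pos: [0.5138, -0.2588, 0.1304]
orientation: [-179.9, -0.0, -84.9]
force: [0.1, -0.0, 0.2]
opening: 0.0599
gripper_force: 0.0
```

>>> send_rows --deltas '[[[0,0,0],0],[[0,0,0],0],[[0,0,0],0],[[0,0,0],0],[[0,0,0],0]]'

```text
clock: 13.57
tool_pos: [0.513, -0.2587, 0.129]
orientation: [-180.0, 0.0, -84.9]
force: [-0.6, -0.8, 0.0]
opening: 0.0265
gripper_force: 0.0
```

>>> send_rows --deltas '[[[0,0,-0.02],0],[[0,0,-0.05],0],[[0,0,-0.09],0],[[0,0,-0.13],0],[[0,0,-0.16],0]]'

```text
clock: 13.98
tool_pos: [0.5131, -0.2588, 0.2591]
orientation: [-180.0, -0.0, -84.9]
force: [0.5, -0.2, -2.3]
opening: 0.0213
gripper_force: 30.0
```

```bash
python3 - <<'E'
from h import *
np.set_printoptions(precision=4,suppress=True)
a=[]
for i in range(6):
    p=ctrl.snapshot("scene");o=ctrl.get_obs();a.append(np.r_[o["tool_pos"],o["force"]])
m=np.mean(a,0);print(m,o["opening"],o["gripper_force"])
u,v=w2pix(p,m[:3]-[0,0,.1]).astype(int);print(u,v,w2pix(p,m[:3]-[0,0,.126]))
c=p["color"][max(0,v-60):v+40,u-50:u+50,::-1]
cv2.imwrite("pics/tl.png",cv2.resize(c,None,fx=5.5,fy=5.5))
y=np.radians(-84.9)
d=np.array((.5712,-.0157))-m[:2];print(d,d@[np.cos(y),np.sin(y)]/.8,d@[np.sin(y),-np.cos(y)]/.8)
E
```

```text
[ 0.5134 -0.2588  0.2586  0.2338 -0.4234 -2.345 ] 0.02158795129687057 29.977026879787445
185 117 [186.5667 124.5656]
[0.0578 0.2431] -0.29619493279048437 -0.09901448170024682
```

View pics/tl.png

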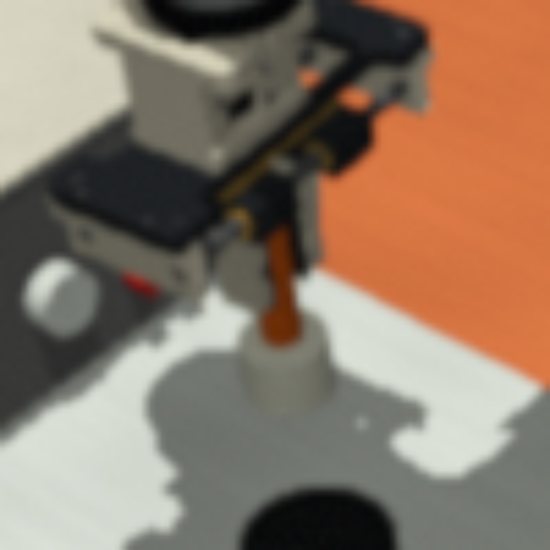

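>>> send_rows --deltas '[[[0,0,-0.02],0],[[0,0,-0.04],0],[[0,0,-0.06],0],[[0,0,-0.075],0],[[0,0,-0.075],0]]'

```text
clock: 14.7
tool_pos: [0.5136, -0.259, 0.3179]
orientation: [-179.9, -0.0, -84.9]
force: [0.6, -0.9, -2.6]
opening: 0.0218
gripper_force: 30.0
```

>>> send_rows --deltas '[[[-0.03,-0.01,0],0],[[-0.07,-0.023,0],0],[[-0.11,-0.037,0],0],[[-0.15,-0.05,0],0],[[-0.19,-0.063,0],0]]'

```text
clock: 15.12
tool_pos: [0.5492, -0.1014, 0.3147]
orientation: [179.8, 0.0, -85.0]
force: [1.0, 0.1, -2.1]
opening: 0.0215
gripper_force: 30.0
```

>>> send_rows --deltas '[[[-0.04,-0.013,0],0],[[-0.075,-0.025,0],0],[[-0.106,-0.036,0],0],[[-0.106,-0.036,0],0],[[-0.106,-0.036,0],0]]'

```text
clock: 15.53
tool_pos: [0.5705, -0.0144, 0.3145]
orientation: [179.8, -0.0, -84.8]
force: [-0.4, -0.2, -2.9]
opening: 0.0215
gripper_force: 30.0
```

```bash
python3 - <<'E'
from h import *
np.set_printoptions(precision=4,suppress=True)
a=[]
for i in range(5):
    p=ctrl.snapshot("scene");o=ctrl.get_obs();a.append(np.r_[o["tool_pos"],o["force"]])
m=np.mean(a,0);print(m,o["opening"],o["gripper_force"])
u,v=w2pix(p,m[:3]-[0,0,.15]).astype(int);print(u,v,w2pix(p,m[:3]-[0,0,.132]))
c=p["color"][max(0,v-50):v+40,u-45:u+45,::-1]
cv2.imwrite("pics/ab.png",cv2.resize(c,None,fx=6,fy=6))
E
```

```text
[ 0.5705 -0.0162  0.3157 -0.1327  0.0822 -2.725 ] 0.02179779232802434 29.97702419757843
239 165 [239.4155 159.9783]
```

View pics/ab.png

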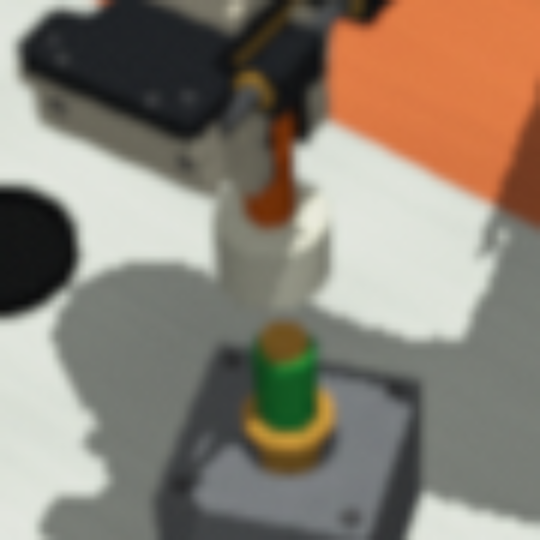

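The head is directly above the cap but about 4 mm to the left in the picture. I'll shift it slightly, come down 29 mm, then feel for contact.

>>> send_rows --deltas '[[[-0.0027,0.002,0.005],0],[[-0.0027,0.002,0.015],0],[[-0.0027,0.002,0.025],0],[[-0.0027,0.002,0.034],0],[[-0.0027,0.002,0.036],0]]'

```text
clock: 16.2
tool_pos: [0.5683, -0.014, 0.2861]
orientation: [179.8, -0.0, -84.9]
force: [-0.3, -0.2, -3.7]
opening: 0.0217
gripper_force: 30.0
```

>>> send_rows --deltas '[[[0,0,0.001],0],[[0,0,0.002],0],[[0,0,0.002],0],[[0,0,0.002],0],[[0,0,0.002],0]]'

```text
clock: 16.62
tool_pos: [0.5693, -0.0138, 0.2869]
orientation: [-180.0, 0.0, -84.9]
force: [0.4, 0.2, -2.5]
opening: 0.0217
gripper_force: 30.0
```

>>> send_rows --deltas '[[[0,0,0.001],0],[[0,0,0.002],0],[[0,0,0.003],0],[[0,0,0.003],0],[[0,0,0.003],0]]'

```text
clock: 17.03
tool_pos: [0.5691, -0.0138, 0.2841]
orientation: [180.0, -0.0, -84.9]
force: [-1.0, -1.0, -3.0]
opening: 0.0215
gripper_force: 30.0
```

>>> send_rows --deltas '[[[0,0,0.001],0],[[0,0,0.002],0],[[0,0,0.002],0],[[0,0,0.002],0],[[0,0,0.002],0]]'

```text
clock: 17.45
tool_pos: [0.5691, -0.0138, 0.2826]
orientation: [180.0, -0.0, -84.9]
force: [0.6, 0.7, -3.2]
opening: 0.0212
gripper_force: 30.0
```

>>> send_rows --deltas '[[[0,0,0.001],0],[[0,0,0.002],0],[[0,0,0.002],0],[[0,0,0.002],0],[[0,0,0.002],0]]'

```text
clock: 17.87
tool_pos: [0.5692, -0.0138, 0.281]
orientation: [-180.0, -0.0, -84.9]
force: [-0.2, -0.5, -2.7]
opening: 0.0214
gripper_force: 30.0
```

>>> send_rows --deltas '[[[0,0,0.001],0],[[0,0,0.002],0],[[0,0,0.002],0],[[0,0,0.002],0],[[0,0,0.002],0]]'

```text
clock: 18.28
tool_pos: [0.5691, -0.0138, 0.2793]
orientation: [180.0, 0.0, -84.9]
force: [-0.8, 0.3, -1.7]
opening: 0.0211
gripper_force: 30.0
```

>>> send_rows --deltas '[[[0,0,0.001],0],[[0,0,0.002],0],[[0,0,0.002],0],[[0,0,0.002],0],[[0,0,0.002],0]]'

```text
clock: 18.7
tool_pos: [0.5692, -0.0138, 0.2779]
orientation: [-180.0, 0.0, -84.9]
force: [-0.0, 0.2, -0.6]
opening: 0.0218
gripper_force: 30.0
```

>>> send_rows --deltas '[[[0,0,0.001],0],[[0,0,0.002],0],[[0,0,0.002],0],[[0,0,0.002],0],[[0,0,0.002],0]]'

```text
clock: 19.12
tool_pos: [0.5691, -0.0138, 0.276]
orientation: [180.0, 0.0, -84.9]
force: [-0.1, 0.5, -0.9]
opening: 0.0213
gripper_force: 30.0
```

>>> send_rows --deltas '[[[0,0,0.001],0],[[0,0,0.002],0],[[0,0,0.002],0],[[0,0,0.002],0],[[0,0,0.002],0]]'

```text
clock: 19.53
tool_pos: [0.5691, -0.0138, 0.2745]
orientation: [180.0, 0.0, -84.9]
force: [-0.3, 0.5, -1.4]
opening: 0.0215
gripper_force: 30.0
```

>>> send_rows --deltas '[[[0,0,0.001],0],[[0,0,0.002],0],[[0,0,0.002],0],[[0,0,0.002],0],[[0,0,0.002],0]]'

```text
clock: 19.95
tool_pos: [0.5695, -0.0138, 0.2736]
orientation: [-179.9, -0.0, -84.9]
force: [-0.9, -0.6, 5.5]
opening: 0.0213
gripper_force: 30.0
```

Contact force is about 8 N, so the sleeve has bottomed. I'll go on in fine steps.

>>> send_rows --deltas '[[[0,0,0.0003],0],[[0,0,0.0006],0],[[0,0,0.0006],0],[[0,0,0.0006],0],[[0,0,0.0006],0]]'

```text
clock: 20.37
tool_pos: [0.5696, -0.0138, 0.2734]
orientation: [-179.9, -0.0, -84.9]
force: [-0.5, -0.2, 6.9]
opening: 0.0213
gripper_force: 30.0
```

```bash
cat > f.py <<'E'
from h import *
a=[]
for i in range(4): ctrl.snapshot("top"); o=ctrl.get_obs(); a.append([o["force"][2],o["tool_pos"][2]])
print(np.round(a,4).tolist(),np.mean(a,0)[0]+2.6)
E
python3 f.py
```

```text
[[7.2239, 0.2734], [7.2855, 0.2734], [6.6867, 0.2734], [7.5595, 0.2734]] 9.788905308647248
```

>>> send_rows --deltas '[[[0,0,0.0006],0],[[0,0,0.0012],0],[[0,0,0.0018],0],[[0,0,0.0018],0],[[0,0,0.0018],0]]'

```text
clock: 20.98
tool_pos: [0.5699, -0.0139, 0.2728]
orientation: [-179.8, -0.0, -84.9]
force: [-2.6, 1.5, 10.5]
opening: 0.0214
gripper_force: 30.0
```

```bash
python3 f.py
```

```text
[[11.6114, 0.2728], [11.256, 0.2728], [10.5679, 0.2728], [11.1573, 0.2728]] 13.74816273624391
```

>>> send_rows --deltas '[[[0,0,0.0006],0],[[0,0,0.0012],0],[[0,0,0.0018],0],[[0,0,0.0025],0],[[0,0,0.0025],0]]'

```text
clock: 21.6
tool_pos: [0.5706, -0.0139, 0.2721]
orientation: [-179.7, -0.0, -84.9]
force: [-2.6, 0.6, 17.3]
opening: 0.0213
gripper_force: 30.0
```

```bash
python3 f.py
```

```text
[[16.9148, 0.2721], [16.845, 0.2721], [17.8396, 0.2721], [17.3425, 0.2721]] 19.835461006925705
```

>>> send_rows --deltas '[[[0,0,-0.005],0],[[0,0,-0.015],0],[[0,0,-0.03],0],[[0,0,-0.05],0],[[0,0,-0.06],0]]'

```text
clock: 22.22
tool_pos: [0.5693, -0.0138, 0.3181]
orientation: [-180.0, -0.0, -84.9]
force: [0.5, -0.7, -2.2]
opening: 0.0213
gripper_force: 30.0
```

>>> send_rows --deltas '[[[0.03,0.01,0],0],[[0.07,0.022,0],0],[[0.11,0.035,0],0],[[0.15,0.048,0],0],[[0.19,0.061,0],0]]'

```text
clock: 22.63
tool_pos: [0.5332, -0.1706, 0.3165]
orientation: [179.9, 0.0, -84.9]
force: [0.4, 0.1, -3.5]
opening: 0.0218
gripper_force: 30.0
```

>>> send_rows --deltas '[[[0.04,0.013,0],0],[[0.08,0.026,0],0],[[0.106,0.034,0],0],[[0.106,0.034,0],0],[[0.106,0.034,0],0]]'

```text
clock: 23.05
tool_pos: [0.5137, -0.2574, 0.3162]
orientation: [179.9, 0.0, -85.1]
force: [-1.2, 1.2, -3.3]
opening: 0.0216
gripper_force: 30.0
```

```bash
python3 - <<'E'
from h import *
np.set_printoptions(precision=4,suppress=True)
a=[]
for i in range(4):
    p=ctrl.snapshot("scene");o=ctrl.get_obs();a.append(np.r_[o["tool_pos"],o["force"]])
m=np.mean(a,0);print(m,o["opening"],o["gripper_force"])
u,v=w2pix(p,m[:3]-[0,0,.16]).astype(int);print(u,v,w2pix(p,m[:3]-[0,0,.132]))
c=p["color"][max(0,v-50):v+50,u-40:u+70,::-1]
cv2.imwrite("pics/dd.png",cv2.resize(c,None,fx=6,fy=6))
E
```

```text
[ 0.5144 -0.256   0.3166  0.0216  0.1249 -2.797 ] 0.021249165593241304 29.97748374938965
185 118 [184.5376 110.7082]
```

View pics/dd.png

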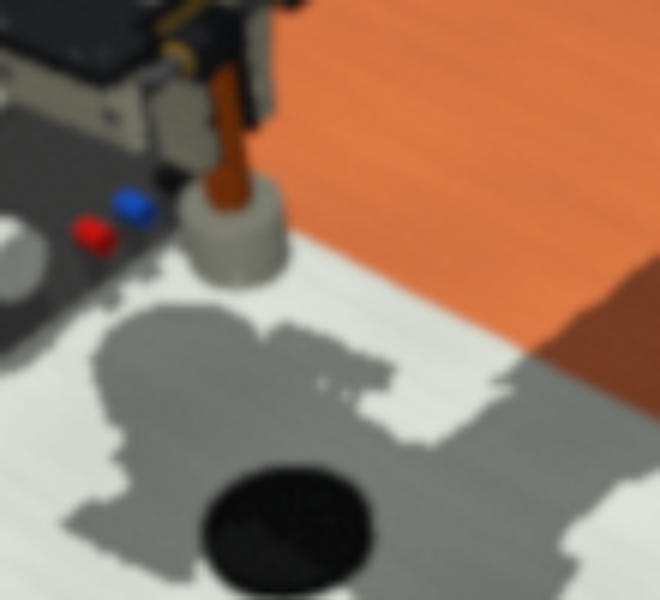

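>>> send_rows --deltas '[[[-0.002,-0.003,0.02],0],[[-0.002,-0.003,0.05],0],[[-0.002,-0.003,0.08],0],[[-0.002,-0.003,0.1],0],[[-0.002,-0.003,0.12],0]]'

```text
clock: 23.67
tool_pos: [0.5168, -0.2534, 0.2199]
orientation: [180.0, 0.0, -84.8]
force: [0.6, 0.2, -2.2]
opening: 0.0218
gripper_force: 30.0
```

>>> send_rows --deltas '[[[0,0,0.02],0],[[0,0,0.05],0],[[0,0,0.07],0],[[0,0,0.08],0],[[0,0,0.08],0]]'

```text
clock: 24.08
tool_pos: [0.5161, -0.2536, 0.1553]
orientation: [179.8, 0.1, -84.9]
force: [0.3, -0.7, -2.2]
opening: 0.0213
gripper_force: 30.0
```

>>> send_rows --deltas '[[[0,0,0.004],0],[[0,0,0.008],0],[[0,0,0.01],0],[[0,0,0.012],0],[[0,0,0.012],0]]'

```text
clock: 24.5
tool_pos: [0.5167, -0.2546, 0.1477]
orientation: [-180.0, -0.0, -84.9]
force: [1.1, 0.1, -2.9]
opening: 0.0212
gripper_force: 30.0
```

>>> send_rows --deltas '[[[0,0,0.002],0],[[0,0,0.004],0],[[0,0,0.005],0],[[0,0,0.005],0],[[0,0,0.005],0]]'

```text
clock: 24.92
tool_pos: [0.5167, -0.2546, 0.1434]
orientation: [180.0, 0.0, -84.9]
force: [-0.1, -0.6, -3.3]
opening: 0.0216
gripper_force: 30.0
```

>>> send_rows --deltas '[[[0,0,0.002],0],[[0,0,0.004],0],[[0,0,0.005],0],[[0,0,0.005],0],[[0,0,0.005],0]]'

```text
clock: 25.33
tool_pos: [0.5166, -0.2546, 0.1393]
orientation: [180.0, 0.0, -84.9]
force: [0.4, 0.3, -3.8]
opening: 0.0212
gripper_force: 30.0
```

>>> send_rows --deltas '[[[0,0,0.001],0],[[0,0,0.002],0],[[0,0,0.003],0],[[0,0,0.003],0],[[0,0,0.003],0]]'

```text
clock: 25.75
tool_pos: [0.5167, -0.2546, 0.137]
orientation: [180.0, 0.0, -84.9]
force: [0.2, 0.3, -2.3]
opening: 0.0215
gripper_force: 30.0
```

>>> send_rows --deltas '[[[0,0,0.001],0],[[0,0,0.002],0],[[0,0,0.003],0],[[0,0,0.003],0],[[0,0,0.003],0]]'

```text
clock: 26.17
tool_pos: [0.517, -0.2548, 0.136]
orientation: [-179.9, -0.0, -84.9]
force: [-3.1, 1.2, 9.1]
opening: 0.0215
gripper_force: 30.0
```

>>> send_rows --deltas '[[[0,0,-0.001],0],[[0,0,-0.002],0],[[0,0,-0.002],0],[[0,0,-0.002],0],[[0,0,-0.002],0]]'

```text
clock: 26.58
tool_pos: [0.5167, -0.2546, 0.1361]
orientation: [180.0, -0.0, -84.9]
force: [0.8, -0.1, -1.8]
opening: 0.0211
gripper_force: 30.0
```

>>> send_rows --deltas '[[[0,0,0],0],[[0,0,0],0],[[0,0,0],0],[[0,0,0],0],[[0,0,0],0]]' --gripper 1

```text
clock: 27.0
tool_pos: [0.5168, -0.2546, 0.1363]
orientation: [-180.0, -0.0, -84.9]
force: [-0.4, -0.7, -0.2]
opening: 0.0494
gripper_force: 0.0
```

>>> send_rows --deltas '[[[0,0,0],0],[[0,0,0],0],[[0,0,0],0],[[0,0,0],0],[[0,0,0],0]]'

```text
clock: 27.42
tool_pos: [0.5166, -0.2546, 0.1362]
orientation: [180.0, 0.0, -84.9]
force: [0.8, -0.3, 0.8]
opening: 0.0825
gripper_force: 0.0
```

>>> send_rows --deltas '[[[0,0,-0.02],0],[[0,0,-0.06],0],[[0,0,-0.1],0],[[0,0,-0.14],0],[[0,0,-0.18],0]]'

```text
clock: 27.83
tool_pos: [0.5164, -0.2545, 0.2818]
orientation: [180.0, 0.0, -84.9]
force: [1.4, 0.6, 1.3]
opening: 0.0879
gripper_force: 0.0
```

>>> send_rows --deltas '[[[0,0,0],0],[[0,0,0],0],[[0,0,0],0],[[0,0,0],0],[[0,0,0],0]]'

```text
clock: 28.25
tool_pos: [0.5161, -0.2544, 0.2789]
orientation: [179.9, 0.0, -84.9]
force: [0.1, -0.0, -0.5]
opening: 0.0875
gripper_force: 0.0
```

```bash
python3 - <<'E'
from h import *
np.set_printoptions(precision=4,suppress=True)
p=ctrl.snapshot("scene");print(ctrl.get_obs()["force"])
hsv=cv2.cvtColor(p["color"],cv2.COLOR_RGB2HSV)
m=cv2.inRange(hsv,(5,170,60),(18,255,255));m[:,:170]=0;m[:,215:]=0;m[:115]=0;m[175:]=0
n,l,s,c=cv2.connectedComponentsWithStats(m);print("handle comps",s[1:],c[1:])
print("pred top/bottom handle",w2pix(p,[.5167,-.2546,.112]),w2pix(p,[.5167,-.2546,.038]))
m=cv2.inRange(hsv,(50,100,40),(80,255,255));m[:,:225]=0;m[:,260:]=0;m[:150]=0;m[200:]=0
n,l,s,c=cv2.connectedComponentsWithStats(m);print("grip",s[1:],c[1:])
for z in(.10,.12): print(w2pix(p,[.571,-.0155,z]))
for r in ctrl.cut_out(p,"dish")[:1]+ctrl.cut_out(p,"tapper")[:2]:
    print(r["conf"],np.array(r["xy"])*[512,384])
E
```

```text
[-0.2278  1.145  -0.7142]
handle comps [[214 115   1   1   1]
 [185 130   9  22 121]] [[214.     115.    ]
 [189.3802 140.314 ]]
pred top/bottom handle [187.7731 131.2336] [190.9945 149.8084]
grip [[236 175  11  13 101]] [[241.2673 181.4455]]
[240.8529 182.7201]
[240.5425 177.5706]
0.66 [193.28   159.0912]
0.84 [186.7776 148.4928]
0.15 [242.7904 202.2144]
```

```bash
python3 -c "
from plant import ctrl
print(ctrl.close_job())"
```

```text
the job is handed in; nothing more can be done
None
```

I stood the green stud in the socket bore and pressed it down with the tool to about 20 N. The tool is back upright in its dish, and I handed the job in at about 28 s; the hand-in returned no verdict.

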